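# Push the stuck stopper out of the drain sleeve

### The job

A red stopper is stuck in the clear drain sleeve. Take the yellow-handled push rod from its rest, push the stopper with the rod out of the sleeve's far end so that it drops into the green catch pan, then lay the rod back on its rest the way it lay before. Do not touch the stopper with the gripper, and leave the dishes, brush and bottle where they are.

Things in the scene. Friction and masses are not known exactly. Their poses are not given: they have to be found in the camera images.
- sleeve: Fixed stand with a level clear drain sleeve (white end collars, blue brackets) and a catch pan at its far end; grey base 110 mm wide, x -65 to +200 mm. Origin: on the table under the sleeve's middle. x runs along the sleeve from the open near mouth to the far end, z up. Sleeve axis at y = 0, 90 mm above the table; x -55 to +55 mm; bore 42 mm, 58 mm across the collars; bracket tops at 103 mm.
- sleeve_mouth (a point): Centre of the sleeve's near mouth, where the rod goes in, 90 mm above the table, x = -55 mm of the sleeve stand; same axes. In the roof of the bore (x -25 to +25 mm) a sprung rubber strip squeezes the stopper: some 6 to 12 N move it. With the stopper gone, the strip hangs 7 mm into the bore.
- pan_floor (a point): Centre of the floor of the open green catch pan below and beyond the sleeve's far end, 14 mm above the table, x = +126.5 mm of the sleeve stand; same axes. Pan inside: x +60 to +192 mm of the stand, 102 mm wide; rim 55 mm above the table.
- stopper: Loose red cylinder, 38 mm across, 60 mm long, about 70 g, gripped in the bore, its middle within 12 mm of the sleeve's middle. Origin at its centre, x along it. To be pushed with the rod only; it tips into the pan when its middle is past the sleeve's far end.
- rod_grip (a point): Where to hold the push rod: on its axis, in the yellow handle, 32 mm behind the handle's front face. Handle: 30 x 30 mm square bar, 70 mm long (38 mm behind to 32 mm ahead of this point). From its front face runs a round wooden dowel, 22 mm across, 130 mm long. Whole rod 200 mm, about 100 g. x axis along the rod to the dowel's tip, z up as it lies.
- rod_tip (a point): Centre of the free end of the push rod's wooden dowel, 162 mm ahead of rod_grip. Same axes.
- rest: Fixed rest of the rod: grey plate 200 x 70 mm, two blue supports. Origin: on the table under its centre; x along the rod to its tip, z up. The rod lies level on it at y = 0, axis 60 mm above the table, rod_grip at x = -62 mm. Back support: flat, x -100 to -84 mm, 45 mm high. Front support, under the dowel: x +45 to +61 mm, 49 mm high, between cheeks 40 mm apart and 69 mm high.
- brush: Bystander: flat brush with a wooden handle, lying between rest and sleeve, under 40 mm high; the rod may pass above it.
- mug: Bystander: white mug, 90 mm high.
- jar: Bystander: amber jar with a white lid, 90 mm high.
- bowl: Bystander: blue bowl, 116 mm across, 55 mm high.
- bottle: Bystander: yellow bottle, 200 mm high, 72 mm across, standing.
- plate: Bystander: white plate, 170 mm across.
Not all that is in view belongs to the job. What is shaped like the part that bears rod_grip but black is not meant. Of the things that look like the rest, the larger one is meant.

How it is judged:
By the outcome, as a careful person would: the job done as asked, in the order asked, and still so for the second after the job is handed in, with the robot touching nothing.
It also fails if it takes over 58 s, if anything falls off the work surface, if the arm or the gripper's body presses on something with over 40 N, if the wrist force passes 120 N, or if a joint passes its speed limit or range.

### The arm

A 6-joint arm with a two-finger parallel gripper is mounted at the origin on the work surface. World frame = base frame: x ahead of the robot, y to its left, z up, the work surface at z = 0. Lengths are in m, angles in rad, forces in N, time in s.
With the tool pointing down it reaches from about 0.375 to 0.9 m from the base axis. Payload 3.1 kg.
Tool frame: the origin (TCP) lies midway between the tips of the shut fingers; the grasp point (between the pads) lies 19 mm behind it; x points along the fingers, z is the direction in which the jaws open and shut, and the axes are right-handed (so a half turn about x gives the same grasp; the last joint's range is limited). The gripper opens to 85 mm and grips with 20 to 120 N. Pads are 22 mm wide; open, the fingers measure 114 mm over their backs; the gripper's body (76 mm by 85 mm) begins 54 mm behind the grasp point. The pads swing forward as they close: fully open they stand 13 mm farther back than shut.
Start: joints at [-1.389, 0.527, 1.433, -0, 1.181, -0.178], TCP at [0.22, -0.585, 0.231] pointing down, gripper open.
Joint ranges: [-3.08, 3.08], [-0.75, 2.2], [0.22, 2.44], [-1.43, 4.57], [0, 2.65], [-2.85, 2.85]. Speed limits (rad/s): [2.79, 2.79, 3.14, 3.14, 3.14, 3.14].

### API

Orientations are given as a unit quaternion [x, y, z, w].
In Python, from station import telemetry, optics, manip gives the robot as it stands.
- The arm moves only by the tool step_arm, never from a script. Its argument "commands" is a list of rows, each a list of 4 numbers: the shift along the tool's x, y, z in m, then the turn about the tool's x in rad. A call has 1 to 8 rows; each row is the pose to reach, as a shift and turn from the pose measured when the call began, along the tool's axes at that moment; what a row does not reach only later rows make up. A row lasts 1/12 s, in which the tool goes at most 41.7 mm and 7.16 degrees, less where a joint would pass 70% of its speed; a pose out of reach is approached as far as the arm can. A call with a gripper value outside its range is refused whole. "jaw" is the finger opening in m, from 0 to 0.0854, set as the call begins (left out, the last holds). The fingers move at their own pace and stop on an object; "grip_force" is the grip in N (left out, the last holds). Time passes only in rows, so rows that repeat a pose let the fingers close. It gives the time, the measured TCP pose, the force and the opening at its end, in the units of the state.
- telemetry.sense(): the state, without advancing time (a new reading comes with each control period).
- optics.snapshot(name): name is "side" or "top" or "wrist"; returns the picture (420x560x3 uint8, red, green, blue); there is no depth.
- optics.camera_params(name): a dict with "mtx" (3x3 intrinsics, pixels), "origin" and "attitude" of the camera in the world. Camera axes: x right, y down, z forward; pixel columns grow to the right and rows downward; lengths in m; the calibration is good to about 2 mm. A picture is of the moment at which its call begins: read the wrist's pose just before it. camera_params takes no time and is no camera call; for the wrist camera it gives the pose at the moment of the call.
- manip.sign_off(): hands the job in, once; it reports no verdict.
The state is a dict: "t": time; "q": joint angles; "qd": joint speeds; "tau": joint torques, N m; "tcp_pos": TCP position; "tool_rot": TCP orientation; "force": force on the tool from outside, world axes, zero at the start; "ft_torque": the same for the moment, N m; "finger_gap": opening from 0.0 (shut) to 1.0 (fully open).
Only numpy, scipy, OpenCV 4.12 (cv2) and the standard library are available. Lean on these libraries where they do the work, as an engineer would, in place of code of your own. Each camera call takes 0.05 s, during which the arm holds its last target.

## Working session

There is one attempt and no reset: what is moved stays moved. The work goes in short steps, Python scripts to look and compute and a tool call to move; the robot and the scene stay as the last step left them, time stands still between calls to the robot, and variables do not carry over. Pictures are saved under pics/ and viewed, and the job is handed in when it is done.

Besides the shell and the picture viewer there is one more tool, called after ">>>" as a command line: name --pt "numbers of a row" for each row, then --argument value for the rest. step_arm: Moves the arm, as the interface text tells. Its arguments: {"type":"object","properties":{"commands":{"type":"array","items":{"type":"array","items":{"type":"number"}}},"jaw":{"type":"number"},"grip_force":{"type":"number"}},"required":["commands"]}

```bash
ls; mkdir -p pics
python3 - <<'E'
from station import telemetry, optics
import cv2
print(telemetry.sense())
for n in ("side","top","wrist"):
    p=optics.camera_params(n); print(n,p)
    cv2.imwrite(f"pics/{n}0.png",cv2.cvtColor(optics.snapshot(n),cv2.COLOR_RGB2BGR))
E
```

```text
pics
{'t': 0.0, 'q': array([-1.38950795e+00,  5.28495445e-01,  1.43393611e+00,  3.03513041e-05,
        1.18142813e+00, -1.78464204e-01]), 'qd': array([ 1.08326216e-03,  1.18338842e-03, -1.16412350e-04,  4.90671470e-05,
        1.99029342e-04, -4.18571081e-04]), 'tau': array([-6.39396676e-04, -4.42356133e+01, -1.78025401e+01, -3.52345714e-04,
        8.33424594e-03,  1.18461384e-05]), 'tcp_pos': array([ 0.21994707, -0.58422658,  0.23030491]), 'tool_rot': array([ 0.40305507,  0.5819447 , -0.4019091 ,  0.5808236 ]), 'force': array([-0.08058698, -0.69269823, -0.43557454]), 'ft_torque': array([-0.00806341, -0.03335298,  0.00661019]), 'finger_gap': 1.0015850740543912}
side {'mtx': array([[386.80532122,   0.        , 276.89722457],
       [  0.        , 386.80532122, 208.63470493],
       [  0.        ,   0.        ,   1.        ]]), 'origin': array([ 0.47055054, -0.8921643 ,  0.6019976 ]), 'attitude': array([ 0.86174053, -0.02234694,  0.01947419, -0.50648261])}
top {'mtx': array([[453.86296156,   0.        , 279.56909311],
       [  0.        , 453.86296156, 208.6636241 ],
       [  0.        ,   0.        ,   1.        ]]), 'origin': array([0.3733776 , 0.01742699, 1.26532961]), 'attitude': array([ 0.71269787, -0.69853086,  0.0421138 , -0.04840254])}
wrist {'mtx': array([[304.91486468,   0.        , 280.3906805 ],
       [  0.        , 304.91486468, 207.98393338],
       [  0.        ,   0.        ,   1.        ]]), 'origin': array([ 0.29250162, -0.55815004,  0.37213838]), 'attitude': array([ 0.81260318, -0.56219375, -0.08763819,  0.1262292 ])}
```

View pics/top0.png

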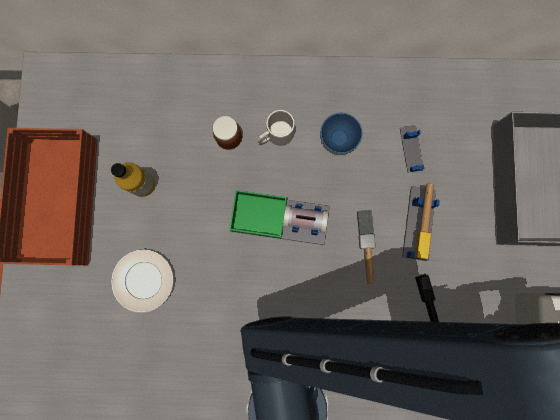

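View pics/side0.png

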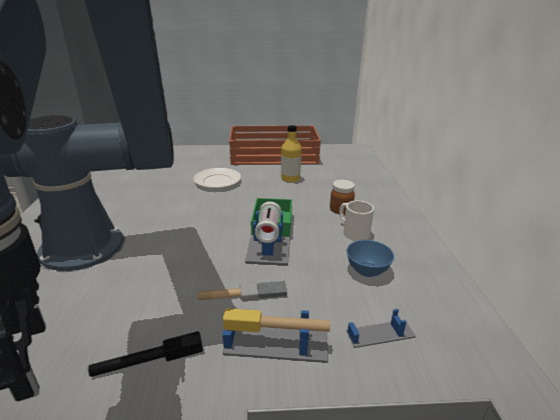

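View pics/wrist0.png

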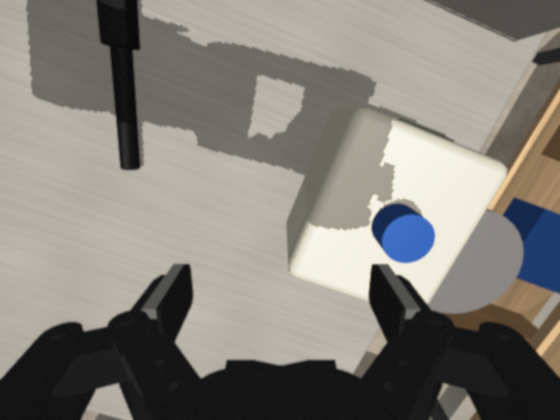

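The top view shows the rod at about (425,220), with its tip up (world +x), on the larger rest. The sleeve is at (306,218), with its mouth to the right (-y) and the pan to the left. The smaller rest decoy is at (412,148) and the black decoy at (427,290). In the side view the mouth faces the camera at (267,230).

Next I'll measure these.

```bash
cat > h.py <<'E'
import numpy as np, cv2
from scipy.spatial.transform import Rotation as R
from station import telemetry, optics
def cam(n):
    p=optics.camera_params(n); return p["mtx"],np.array(p["origin"]),R.from_quat(p["attitude"]).as_matrix()
def ray(n,uv,c=None):
    K,o,A=c or cam(n); d=A@np.linalg.inv(K)@np.array([uv[0],uv[1],1.]); return o,d/np.linalg.norm(d)
def onz(n,uv,z,c=None):
    o,d=ray(n,uv,c); return o+d*(z-o[2])/d[2]
def proj(n,P,c=None):
    K,o,A=c or cam(n); q=K@(A.T@(np.asarray(P)-o)); return q[:2]/q[2]
E
python3 - <<'E'
from h import *
im=cv2.imread("pics/top0.png"); hsv=cv2.cvtColor(im,cv2.COLOR_BGR2HSV)
c=cam("top")
def blobs(lo,hi,box,name,z):
    m=cv2.inRange(hsv,lo,hi); u0,v0,u1,v1=box; k=np.zeros_like(m); k[v0:v1,u0:u1]=m[v0:v1,u0:u1]
    n,l,s,ce=cv2.connectedComponentsWithStats(k)
    for i in range(1,n):
        if s[i,4]>12:
            r=cv2.minAreaRect(np.argwhere(l==i)[:,::-1].astype(np.float32))
            b=cv2.boxPoints(r)
            print(name,s[i],ce[i].round(1),"ctr",onz("top",r[0],z,c).round(4),"sz",np.round(r[1],1))
            print("   corners",[tuple(onz("top",q,z,c)[:2].round(4)) for q in b])
blobs((20,150,120),(32,255,255),(395,180,450,270),"handle",.075)
blobs((10,60,80),(19,255,255),(395,180,450,270),"dowel",.071)
blobs((100,100,40),(125,255,255),(395,180,450,270),"blue",.069)
blobs((100,100,40),(125,255,255),(280,195,335,245),"brk",.103)
blobs((50,100,60),(75,255,255),(220,180,295,245),"pan",.055)
for f,b in (("a",(390,170,450,270)),("b",(220,180,340,250))):
    u0,v0,u1,v1=b; cv2.imwrite(f"pics/crop{f}.png",cv2.resize(im[v0:v1,u0:u1],None,fx=6,fy=6,interpolation=cv2.INTER_CUBIC))
s=telemetry.sense(); print(R.from_quat(s["tool_rot"]).as_matrix().round(3))
E
```

```text
handle [418 231  13  28 284] [423.9 244.5] ctr [ 0.4391 -0.3487  0.075 ] sz [11.  26.5]
   corners [(np.float64(0.4062), np.float64(-0.3296)), (np.float64(0.4751), np.float64(-0.3394)), (np.float64(0.4721), np.float64(-0.368)), (np.float64(0.4033), np.float64(-0.3579))]
dowel [421 184  13  48 377] [426.9 207.7] ctr [ 0.5379 -0.3604  0.071 ] sz [ 7.9 47.9]
   corners [(np.float64(0.4758), np.float64(-0.341)), (np.float64(0.6031), np.float64(-0.3592)), (np.float64(0.6008), np.float64(-0.3801)), (np.float64(0.4736), np.float64(-0.3616))]
blue [413 197  11  10  65] [418.9 201.9] ctr [ 0.5542 -0.3388  0.069 ] sz [8.7 9.7]
   corners [(np.float64(0.5441), np.float64(-0.3243)), (np.float64(0.5695), np.float64(-0.3309)), (np.float64(0.5642), np.float64(-0.3533)), (np.float64(0.5389), np.float64(-0.3466))]
blue [432 200   7   8  38] [434.9 203.3] ctr [ 0.5493 -0.3826  0.069 ] sz [7. 6.]
   corners [(np.float64(0.5585), np.float64(-0.3749)), (np.float64(0.5588), np.float64(-0.3908)), (np.float64(0.54), np.float64(-0.3903)), (np.float64(0.5397), np.float64(-0.3744))]
blue [410 251   5   7  25] 
[... 933 characters left out ...]
t64(-0.0164)), (np.float64(0.4661), np.float64(-0.0166)), (np.float64(0.4658), np.float64(-0.0037))]
brk [312 229   6   6  30] [314.3 231.8] ctr [ 0.4657 -0.0614  0.103 ] sz [5. 5.]
   corners [(np.float64(0.472), np.float64(-0.055)), (np.float64(0.4723), np.float64(-0.0678)), (np.float64(0.4594), np.float64(-0.0679)), (np.float64(0.4592), np.float64(-0.0551))]
pan [ 229  190   58   48 2052] [258.2 214.3] ctr [0.5142 0.0886 0.055 ] sz [52.3 41.4]
   corners [(np.float64(0.468), np.float64(0.1648)), (np.float64(0.5793), np.float64(0.152)), (np.float64(0.5608), np.float64(0.0117)), (np.float64(0.4501), np.float64(0.026))]
[[-0.     0.936  0.352]
 [ 0.002  0.352 -0.936]
 [-1.     0.    -0.002]]
```

Run:
```python
import cv2
im=cv2.imread("pics/side0.png")
cv2.imwrite("pics/cropc.png",cv2.resize(im[190:365,190:340],None,fx=4,fy=3.4,interpolation=cv2.INTER_CUBIC))
```

```text
(no output)
```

View pics/cropb.png

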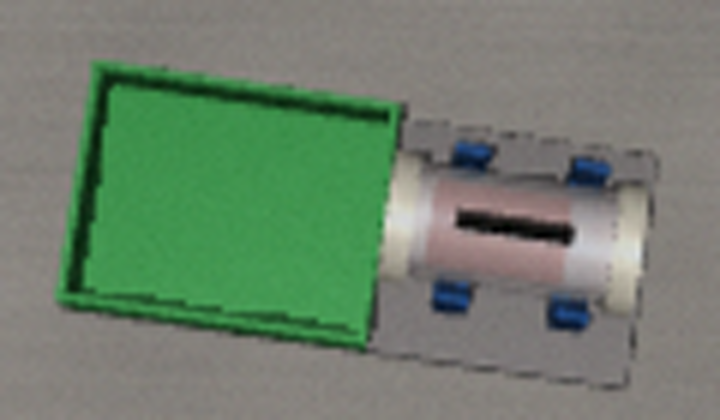

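View pics/cropa.png

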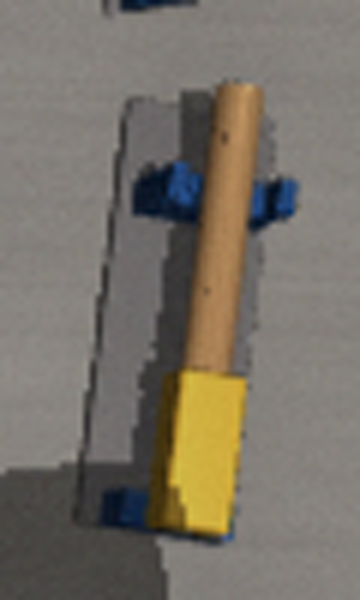

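View pics/cropc.png

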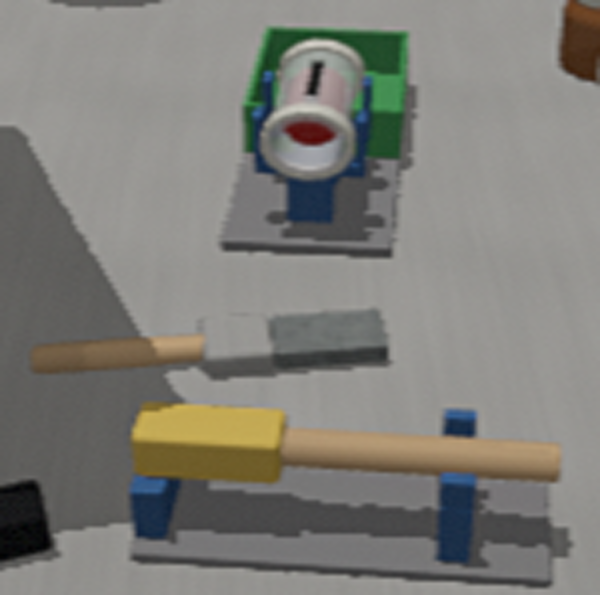

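```bash
cat >> h.py <<'E'
def to(P,yaw):  # shift in tool axes and turn; yaw = world angle (deg) wanted of tool z
    s=telemetry.sense(); A=R.from_quat(s["tool_rot"]).as_matrix()
    y0=np.degrees(np.arctan2(A[1,2],A[0,2])); d=(yaw-y0+180)%360-180
    print("t",round(s["t"],2),"tcp",s["tcp_pos"].round(4),"toolyaw",y0.round(2),"down",A[:,0].round(4),"shift",(A.T@(np.array(P)-s["tcp_pos"])).round(4),"turn",round(-np.radians(d),4),"F",s["force"].round(2),"gap",round(s["finger_gap"]*.0854,4),"q6",s["q"][5].round(3))
E
python3 - <<'E'
from h import *
# mouth triangulation
im=cv2.imread("pics/side0.png"); hsv=cv2.cvtColor(im,cv2.COLOR_BGR2HSV)
m=cv2.inRange(hsv,(0,0,170),(179,60,255)); k=np.zeros_like(m); k[190:250,250:290]=m[190:250,250:290]
cs,_=cv2.findContours(k,cv2.RETR_EXTERNAL,cv2.CHAIN_APPROX_NONE)
for c in cs:
    if len(c)>10: print(cv2.boundingRect(c),cv2.fitEllipse(c))
print("top mouth edge", onz("top",(327.5,221.7),.09).round(4), "far", onz("top",(283.8,215.5),.09).round(4))
M=np.array([.491,-.095,.09]); print("pred side px",proj("side",M).round(1), "top",proj("top",M).round(1))
dc=onz("top",(425.8+0.,207.7),.06); print(dc)
to((.442,-.349,.2),-98.2)
E
```

```text
(263, 238, 6, 2) ((265.7272644042969, 238.5), (0.0, 1.0), 0.0)
(258, 210, 17, 15) ((431.070556640625, 105.16947174072266), (53.38983154296875, 407.0472106933594), 55.3484001159668)
(263, 202, 15, 4) ((270.0112609863281, 207.350341796875), (10.336381912231445, 16.351211547851562), 94.94218444824219)
top mouth edge [ 0.4929 -0.0958  0.09  ] far [0.5069 0.0181 0.09  ]
pred side px [264. 233.] top [327.2 222.4]
[ 0.53876289 -0.36082594  0.06      ]
t 0.15 tcp [ 0.22   -0.5844  0.2305] toolyaw -69.38 down [-4.0e-04  1.7e-03 -1.0e+00] shift [ 0.0309  0.2907 -0.1421] turn 0.5029 F [-0.25  0.24 -0.61] gap 0.0854 q6 -0.179
```

Run:
```python
from h import *
print(proj("side",(.6023,-.372,.06)), "obs 328.2,325.9")
for P,o in (((.5251,-.0694,.103),"near R"),((.4657,-.0614,.103),"near L"),((.5309,-.0194,.103),"far R"),((.4711,-.0101,.103),"far L")): print(o,proj("side",P).round(1))
im=cv2.imread("pics/side0.png")
cv2.imwrite("pics/cropd.png",cv2.resize(im[195:255,235:305],None,fx=9,fy=9,interpolation=cv2.INTER_NEAREST))
```

```text
[327.7758233  325.20001853] obs 328.2,325.9
near R [277.3 222.8]
near L [253.4 221.6]
far R [278.4 212.8]
far L [255.4 211.5]
```

>>> step_arm --pt "0.005 0.036 -0.018 0.1" --pt "0.01 0.073 -0.035 0.2" --pt "0.015 0.109 -0.053 0.3" --pt "0.02 0.145 -0.071 0.4" --pt "0.025 0.182 -0.089 0.503" --pt "0.03 0.218 -0.107 0.503" --pt "0.03 0.254 -0.124 0.503" --pt "0.03 0.29 -0.142 0.503" --jaw 0.085

```text
t: 0.82
tcp_pos: [0.4422, -0.3476, 0.2003]
tool_rot: [0.535, 0.464, -0.534, 0.462]
force: [0.9, -0.2, 0.6]
finger_gap: 0.993
```

View pics/cropd.png

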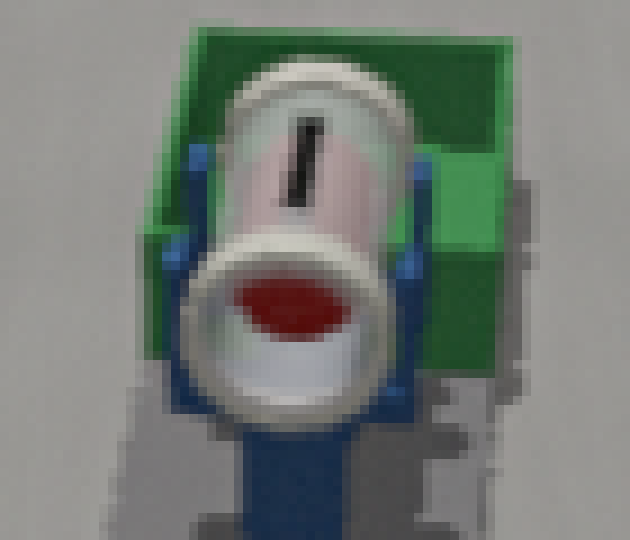

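Run:
```python
from h import *
c=cam("wrist"); cv2.imwrite("pics/w1.png",cv2.cvtColor(optics.snapshot("wrist"),cv2.COLOR_RGB2BGR))
import pickle; pickle.dump(c,open("w1.pkl","wb"))
for P in ((.442,-.349,.06),(.6023,-.372,.06),(.491,-.095,.09),(.407,-.344,.075),(.4755,-.354,.075)): print(proj("wrist",P,c).round(1))
to((.442,-.349,.12),-98.2)
```

```text
[280.8 195.7]
[280.8  -0.5]
[-22.2 191.1]
[280.8 236. ]
[281. 163.]
t 0.87 tcp [ 0.4465 -0.3413  0.2005] toolyaw -97.96 down [ 0.0023  0.0072 -1.    ] shift [ 0.0804 -0.0035  0.0088] turn 0.0042 F [2.95 2.65 0.82] gap 0.0853 q6 0.851
```

View pics/w1.png

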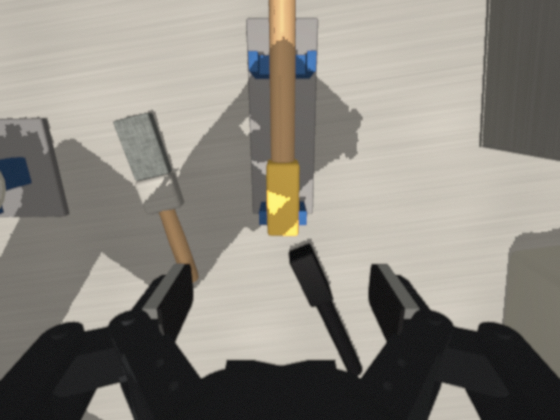

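The wrist view shows the handle at columns 267–299 and rows 163–236. The rows agree with my prediction, but the columns are about 2 px to the right. The arm may still have been settling, so I'll lower it and look again.

>>> step_arm --pt "0.02 -0.003 0.009 0.004" --pt "0.04 -0.003 0.009 0.004" --pt "0.06 -0.003 0.009 0.004" --pt "0.08 -0.003 0.009 0.004" --pt "0.08 -0.003 0.009 0.004" --pt "0.08 -0.003 0.009 0.004"

```text
t: 1.37
tcp_pos: [0.4418, -0.3487, 0.1195]
tool_rot: [0.537, 0.465, -0.532, 0.461]
force: [0.4, -1.0, 0.3]
finger_gap: 0.997
```

Run:
```python
from h import *
c=cam("wrist"); im=cv2.cvtColor(optics.snapshot("wrist"),cv2.COLOR_RGB2BGR); c2=cam("wrist"); print("drift",c2[1]-c[1])
cv2.imwrite("pics/w2.png",im); hsv=cv2.cvtColor(im,cv2.COLOR_BGR2HSV)
m=cv2.inRange(hsv,(18,150,90),(34,255,255)); m[:, :230]=0; m[:,340:]=0
n,l,s,ce=cv2.connectedComponentsWithStats(m); i=1+np.argmax(s[1:,4]); print(s[i])
r=cv2.minAreaRect(np.argwhere(l==i)[:,::-1].astype(np.float32)); b=cv2.boxPoints(r)
print(onz("wrist",r[0],.075,c).round(4),r); P=[onz("wrist",q,.075,c)[:2] for q in b]; print(np.round(P,4))
for k in range(4):
    e=P[(k+1)%4]-P[k]; print(np.linalg.norm(e).round(4),np.degrees(np.arctan2(e[1],e[0])).round(1))
to((.442,-.351,.037),-98.2)
```

```text
drift [ 0.00040878 -0.00050898  0.00125832]
[ 260  178   44  102 4119]
[ 0.4458 -0.3508  0.075 ] ((281.5, 228.5), (101.0, 43.0), 90.0)
[[ 0.481  -0.3423]
 [ 0.4772 -0.3688]
 [ 0.4066 -0.3602]
 [ 0.4107 -0.3308]]
0.0267 -98.1
0.0711 173.1
0.0298 82.1
0.0712 -9.3
t 1.42 tcp [ 0.4425 -0.3495  0.1206] toolyaw -98.2 down [ 0.0021  0.0073 -1.    ] shift [ 0.0836 -0.0004  0.0022] turn 0.0 F [-0.25  0.07  0.44] gap 0.0851 q6 0.838
```

View pics/w2.png

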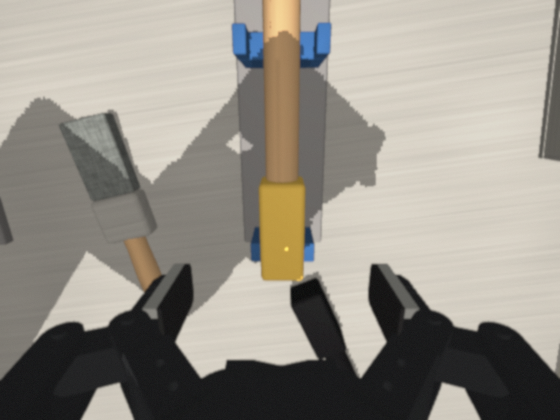

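The handle is centred at column 282, rows 178–280, between the open fingers and parallel to them. The measured size is 71 x 28 mm against 70 x 30 given. I'll go down and grip.

>>> step_arm --pt "0.02 0.003 0.0015 0" --pt "0.04 0.003 0.0015 0" --pt "0.055 0.003 0.0015 0" --pt "0.07 0.003 0.0015 0" --pt "0.08 0.003 0.0015 0" --pt "0.0836 0.003 0.0015 0" --pt "0.0836 0.003 0.0015 0" --pt "0.0836 0.003 0.0015 0"

```text
t: 2.08
tcp_pos: [0.4459, -0.3514, 0.0378]
tool_rot: [0.537, 0.464, -0.532, 0.462]
force: [-0.6, -0.4, 0.0]
finger_gap: 0.993
```

```bash
python3 -c "
from h import *
to((.445,-.3505,.037),-98.2)"
```

```text
t 2.08 tcp [ 0.4459 -0.3514  0.0378] toolyaw -98.2 down [ 0.0032  0.0061 -1.    ] shift [ 0.0008 -0.001  -0.0008] turn 0.0 F [-0.62 -0.37  0.01] gap 0.0848 q6 0.839
```

>>> step_arm --pt "0 0 0 0" --pt "0 0 0 0" --pt "0 0 0 0" --pt "0 0 0 0" --pt "0 0 0 0" --pt "0 0 0 0" --pt "0 0 0 0" --pt "0 0 0 0" --jaw 0.0 --grip_force 50

```text
t: 2.75
tcp_pos: [0.4461, -0.3516, 0.0384]
tool_rot: [0.537, 0.464, -0.532, 0.462]
force: [-1.4, 0.3, 5.4]
finger_gap: 0.346
```

```bash
python3 -c "
from h import *
to((.445,-.3505,.1),-98.2)"
```

```text
t 2.75 tcp [ 0.4461 -0.3516  0.0384] toolyaw -98.19 down [ 0.0037  0.0054 -1.    ] shift [-0.0616 -0.0011 -0.0013] turn 0.0002 F [-1.36  0.27  5.37] gap 0.0295 q6 0.839
```

The rod is gripped, with an opening of 29.5 mm against the 30 mm handle. The grasp pose to return to is TCP (0.4461, -0.3516, 0.0384), yaw -98.2°. Now I'll lift.

>>> step_arm --pt "-0.01 0 0 0" --pt "-0.025 0 0 0" --pt "-0.045 0 0 0" --pt "-0.065 0 0 0" --pt "-0.08 0 0 0" --pt "-0.09 0 0 0" --pt "-0.09 0 0 0"

```text
t: 3.33
tcp_pos: [0.4467, -0.3531, 0.1306]
tool_rot: [0.537, 0.462, -0.532, 0.464]
force: [0.2, 0.3, -0.3]
finger_gap: 0.344
```

```bash
python3 -c "
from h import *
to((.469,-.295,.14),-7)
to((.4686,-.275,.14),-7)"
```

```text
t 3.33 tcp [ 0.4467 -0.3531  0.1306] toolyaw -98.19 down [ 0.0064  0.0022 -1.    ] shift [-0.0091  0.0139 -0.0607] turn -1.5915 F [ 0.15  0.26 -0.33] gap 0.0294 q6 0.84
t 3.33 tcp [ 0.4467 -0.3531  0.1306] toolyaw -98.19 down [ 0.0064  0.0022 -1.    ] shift [-0.0091  0.0107 -0.0804] turn -1.5915 F [ 0.15  0.26 -0.33] gap 0.0294 q6 0.84
```

>>> step_arm --pt "-0.009 0.002 -0.007 -0.12" --pt "-0.009 0.003 -0.014 -0.24" --pt "-0.009 0.005 -0.021 -0.36" --pt "-0.009 0.007 -0.028 -0.48" --pt "-0.009 0.009 -0.036 -0.6" --pt "-0.009 0.01 -0.043 -0.72" --pt "-0.009 0.012 -0.05 -0.84" --pt "-0.009 0.014 -0.057 -0.96"

```text
t: 4.0
tcp_pos: [0.468, -0.2977, 0.1387]
tool_rot: [0.26, 0.657, -0.256, 0.659]
force: [-0.5, -0.7, -1.3]
finger_gap: 0.342
```

```bash
python3 -c "
from h import *
to((.469,-.295,.14),-7)"
```

```text
t 4.0 tcp [ 0.468  -0.2977  0.1387] toolyaw -42.85 down [ 0.0045  0.004  -1.    ] shift [-0.0013  0.0027 -0.0011] turn -0.6257 F [-0.46 -0.75 -1.3 ] gap 0.0292 q6 -0.028
```

>>> step_arm --pt "-0.001 0.003 -0.001 -0.12" --pt "-0.001 0.003 -0.001 -0.24" --pt "-0.001 0.003 -0.001 -0.36" --pt "-0.001 0.003 -0.001 -0.48" --pt "-0.001 0.003 -0.001 -0.58" --pt "-0.001 0.003 -0.001 -0.626" --pt "-0.001 0.003 -0.001 -0.626" --pt "-0.001 0.003 -0.001 -0.626"

```text
t: 4.67
tcp_pos: [0.4688, -0.2944, 0.1388]
tool_rot: [0.045, 0.705, -0.042, 0.707]
force: [-0.2, -0.4, -1.6]
finger_gap: 0.341
```

Run:
```python
from h import *
import pickle
to((.469,-.295,.14),-7)
for n in ("wrist","side","top"):
    c=cam(n); im=cv2.cvtColor(optics.snapshot(n),cv2.COLOR_RGB2BGR); cv2.imwrite(f"pics/{n}3.png",im); pickle.dump(c,open(f"{n}3.pkl","wb"))
to((.469,-.295,.14),-7)
```

```text
t 4.67 tcp [ 0.4688 -0.2944  0.1388] toolyaw -7.07 down [ 0.0033  0.0053 -1.    ] shift [-0.0012 -0.0005  0.0003] turn -0.0012 F [-0.24 -0.38 -1.64] gap 0.0291 q6 -0.648
t 4.82 tcp [ 0.4691 -0.2947  0.1393] toolyaw -7.03 down [ 0.004   0.0045 -1.    ] shift [-0.0007 -0.0003 -0.0001] turn -0.0006 F [-0.16  0.18 -0.94] gap 0.0294 q6 -0.648
```

View pics/wrist3.png

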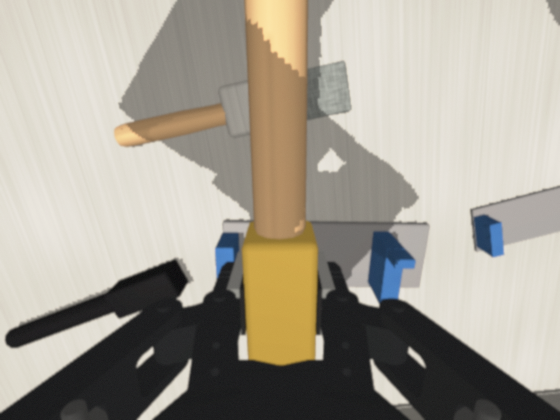

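View pics/top3.png

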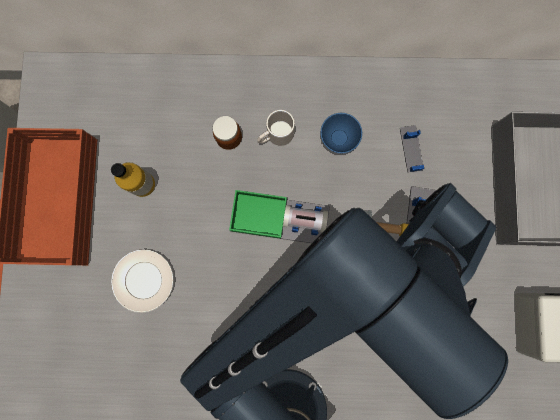

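View pics/side3.png

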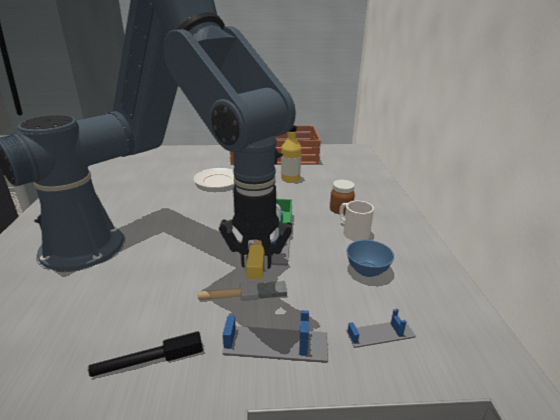

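The rod is aligned roughly with the sleeve, pointing toward the mouth, but the sleeve is outside the wrist view. The top and side views disagree by about 6 mm on the sleeve's x, so I'll raise and advance to see the brackets from the wrist.

>>> step_arm --pt "-0.03 0.0 0 0" --pt "-0.06 0.015 0 0" --pt "-0.09 0.04 0 0" --pt "-0.11 0.065 0 0" --pt "-0.12 0.09 0 0" --pt "-0.12 0.1 0 0" --pt "-0.12 0.1 0 0" --pt "-0.12 0.1 0 0"

```text
t: 5.48
tcp_pos: [0.4805, -0.1959, 0.259]
tool_rot: [0.045, 0.705, -0.041, 0.707]
force: [-0.2, -0.4, 0.1]
finger_gap: 0.345
```

>>> step_arm --pt "0 0 0 0" --pt "0 0 0 0"

```text
t: 5.65
tcp_pos: [0.48, -0.1968, 0.2578]
tool_rot: [0.045, 0.706, -0.042, 0.706]
force: [0.6, -0.2, -1.0]
finger_gap: 0.35
```

Run:
```python
from h import *
import pickle
to((.469,-.295,.067),-7)
n="wrist"
c=cam(n); im=cv2.cvtColor(optics.snapshot(n),cv2.COLOR_RGB2BGR); cv2.imwrite(f"pics/{n}4.png",im); pickle.dump(c,open(f"{n}4.pkl","wb"))
to((.469,-.295,.067),-7)
# rod yaw from wrist3
c3=pickle.load(open("wrist3.pkl","rb"))
a=onz("wrist",(282,235),.161,c3); b=onz("wrist",(276.5,0),.161,c3); h=onz("wrist",(281.5,300),.176,c3)
print(a,b,h,np.degrees(np.arctan2(*(b-a)[[1,0]])),"expected",90-7.05)
```

```text
t 5.65 tcp [ 0.48   -0.1968  0.2578] toolyaw -7.04 down [ 8.0e-04  5.1e-03 -1.0e+00] shift [ 0.1903 -0.0998  0.0011] turn -0.0007 F [ 0.64 -0.18 -1.01] gap 0.0299 q6 -0.487
t 5.7 tcp [ 0.48   -0.1968  0.2579] toolyaw -7.05 down [ 0.001   0.0052 -1.    ] shift [ 0.1904 -0.0998  0.0011] turn -0.001 F [ 0.69  0.19 -1.68] gap 0.0295 q6 -0.487
[ 0.47264932 -0.26841946  0.161     ] [ 0.48120219 -0.18279186  0.161     ] [ 0.46971256 -0.28993374  0.176     ] 84.29596058508479 expected 82.95
```

View pics/wrist4.png

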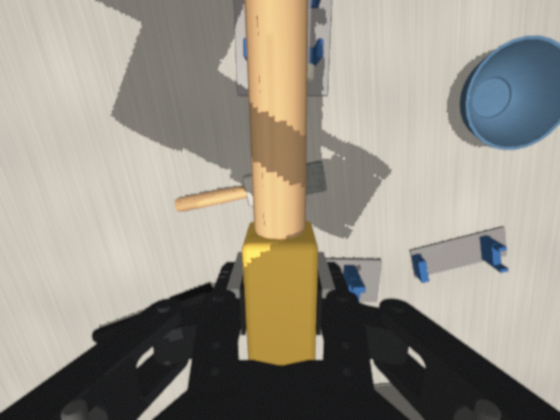

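The wrist view shows the sleeve stand's near base edge at row 96, columns 236–328, and the near brackets at about (246,48) and (316,52). I'll zoom in and cast rays.

Run:
```python
import cv2
im=cv2.imread("pics/wrist4.png")
cv2.imwrite("pics/crope.png",cv2.resize(im[0:105,225:340],None,fx=5.5,fy=5.5,interpolation=cv2.INTER_NEAREST))
```

```text
(no output)
```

View pics/crope.png

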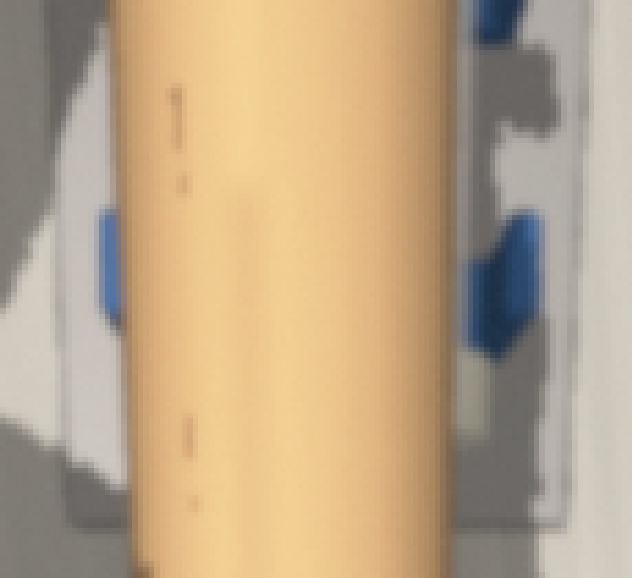

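Run:
```python
from h import *
import pickle
c=pickle.load(open("wrist4.pkl","rb"))
for z in (0.,.006,.012):
    L=onz("wrist",(238.1,96),z,c);Rr=onz("wrist",(327.9,96),z,c);L2=onz("wrist",(234.1,0),z,c);R2=onz("wrist",(332.3,0),z,c)
    d=((L2+R2)-(L+Rr))/2; e=(Rr-L)
    print(z,"mid",((L+Rr)/2).round(4),"w",np.linalg.norm(e).round(4),"yaw mid",np.degrees(np.arctan2(d[1],d[0])).round(2),"edge yaw",np.degrees(np.arctan2(e[1],e[0])).round(2)+90)
for z in (.1,.103):
    L=onz("wrist",(243.2,48),z,c);Rr=onz("wrist",(323.2,48),z,c); print("brk",L,Rr,((L+Rr)/2).round(4))
# dowel axis here
zr=.2579+.0226
a=onz("wrist",(225+292/5.5,96),zr,c); b=onz("wrist",(225+283/5.5,2),zr,c); print("rod",a,b,np.degrees(np.arctan2(*(b-a)[[1,0]])))
# side cam: x where ray through mouth centre meets y of mouth
o,d=ray("side",(267,231.8)); print("side at y=-.0955",(o+d*(-.0955-o[1])/d[1]).round(4))
# base corners in side & top
for px in ((190+222/4,190+247/3.4),(190+390/4,190+252/3.4)): print("side base",onz("side",px,.0,).round(4))
for px in ((220+628/6,180+388/6),(220+656/6,180+155/6)): print("top base",onz("top",px,.006).round(4))
```

```text
0.0 mid [ 0.4947 -0.103   0.    ] w 0.1107 yaw mid 83.0 edge yaw 82.98
0.006 mid [ 0.4947 -0.1032  0.006 ] w 0.109 yaw mid 83.0 edge yaw 82.98
0.012 mid [ 0.4946 -0.1035  0.012 ] w 0.1074 yaw mid 83.0 edge yaw 82.98
brk [ 0.46317821 -0.06363069  0.1       ] [ 0.53344733 -0.07227996  0.1       ] [ 0.4983 -0.068   0.1   ]
brk [ 0.46343858 -0.06420865  0.103     ] [ 0.53300474 -0.07277139  0.103     ] [ 0.4982 -0.0685  0.103 ]
rod [ 0.48906672 -0.11567473  0.2805    ] [ 0.49223782 -0.08593422  0.2805    ] 83.91379835730658
side at y=-.0955 [ 0.4984 -0.0955  0.0937]
side base [ 0.4434 -0.0927  0.    ]
side base [ 0.5502 -0.1035  0.    ]
top base [ 0.4375 -0.0965  0.006 ]
top base [ 0.5462 -0.1087  0.006 ]
```

Axis estimate: it passes the mouth at (0.4955, -0.0935) with yaw 83°. The wrist view gives a base width of 109–111 mm against 110 given, and its x lies between the top and side values. The rod sits about 0.8° left of the tool. I'll retract, lower to insertion height and check.

```bash
python3 -c "
from h import *
to((.4727,-.2791,.066),-7.8)"
```

```text
t 5.7 tcp [ 0.48   -0.1968  0.2579] toolyaw -7.05 down [ 0.001   0.0052 -1.    ] shift [ 0.1915 -0.0836  0.0028] turn 0.013 F [ 0.69  0.19 -1.68] gap 0.0295 q6 -0.487
```

>>> step_arm --pt "0.0 -0.03 0.001 0.005" --pt "0.01 -0.06 0.002 0.013" --pt "0.03 -0.084 0.003 0.013" --pt "0.065 -0.084 0.003 0.013" --pt "0.1 -0.084 0.003 0.013" --pt "0.135 -0.084 0.003 0.013" --pt "0.165 -0.084 0.003 0.013" --pt "0.185 -0.084 0.003 0.013"

```text
t: 6.37
tcp_pos: [0.471, -0.2795, 0.0687]
tool_rot: [0.052, 0.707, -0.046, 0.704]
force: [0.5, 0.2, -0.4]
finger_gap: 0.345
```

>>> step_arm --pt "0 0 0 0" --pt "0 0 0 0"

```text
t: 6.53
tcp_pos: [0.4697, -0.2795, 0.0668]
tool_rot: [0.053, 0.708, -0.045, 0.703]
force: [0.4, 0.1, 0.1]
finger_gap: 0.346
```

Run:
```python
from h import *
to((.4727,-.2791,.066),-7.8)
im=cv2.cvtColor(optics.snapshot("side"),cv2.COLOR_RGB2BGR); cv2.imwrite("pics/side5c.png",cv2.resize(im[160:310,190:330],None,fx=4,fy=4,interpolation=cv2.INTER_CUBIC))
im=cv2.cvtColor(optics.snapshot("top"),cv2.COLOR_RGB2BGR); cv2.imwrite("pics/top5c.png",cv2.resize(im[170:290,270:430],None,fx=4.5,fy=4.5,interpolation=cv2.INTER_CUBIC))
im=cv2.cvtColor(optics.snapshot("wrist"),cv2.COLOR_RGB2BGR); cv2.imwrite("pics/wrist5.png",im)
```

```text
t 6.53 tcp [ 0.4697 -0.2795  0.0668] toolyaw -7.97 down [-0.0064  0.0116 -0.9999] shift [0.0008 0.0008 0.0029] turn -0.003 F [0.39 0.08 0.1 ] gap 0.0296 q6 -0.609
```

View pics/side5c.png

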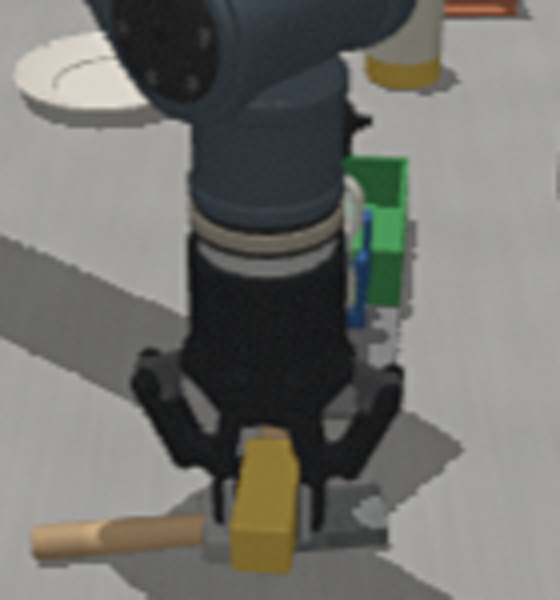

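View pics/top5c.png

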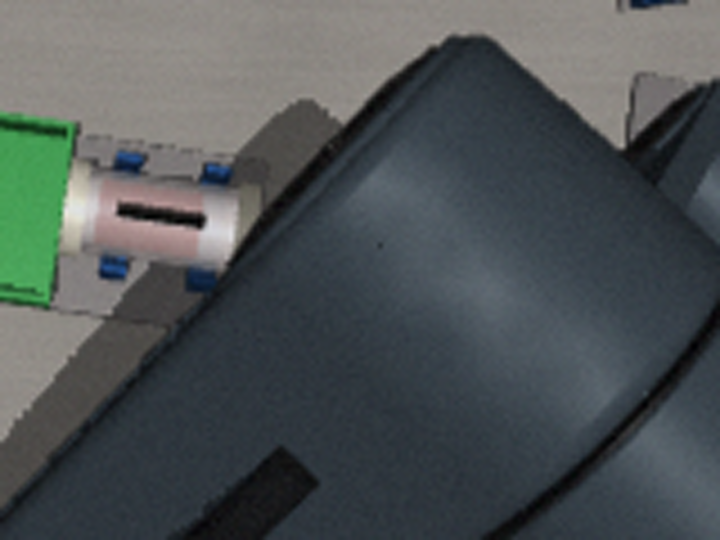

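View pics/wrist5.png

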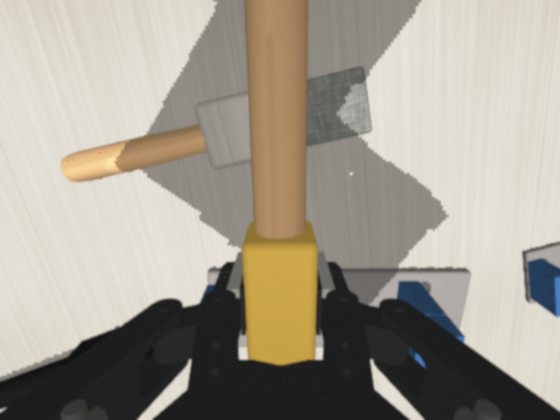

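>>> step_arm --pt "0.001 0 0.001 0" --pt "0.002 0 0.002 0" --pt "0.003 0 0.003 0" --pt "0.0033 0 0.003 0" --pt "0.0033 0 0.003 0"

```text
t: 7.1
tcp_pos: [0.4751, -0.2811, 0.067]
tool_rot: [0.051, 0.706, -0.047, 0.705]
force: [-0.2, 0.6, -1.3]
finger_gap: 0.343
```

Run:
```python
from h import *
to((.4727,-.2791,.0635),-7.8)
c=cam("wrist"); s=telemetry.sense(); A=R.from_quat(s["tool_rot"]).as_matrix()
print(A[:,1].round(4),(A.T@(c[1]-s["tcp_pos"])).round(4), s["q"].round(3))
im=cv2.imread("pics/wrist5.png")
# tip height check: dowel apparent width near vs far in wrist5 -> distance
K=c[0]
for row in (225,5):
    g=im[row,235:325].astype(int); print(row,np.where((g[:,2]-g[:,0])>50)[0][[0,-1]]+235)
```

```text
t 7.1 tcp [ 0.4751 -0.2811  0.067 ] toolyaw -7.91 down [-2.0e-04  6.1e-03 -1.0e+00] shift [ 0.0035  0.0016 -0.0026] turn -0.002 F [-0.24  0.62 -1.26] gap 0.0293 q6 -0.606
[0.1377 0.9905 0.006 ] [-0.1417  0.0767 -0.    ] [-0.739  0.676  1.742  0.007  0.728 -0.606]
225 [249 311]
5 [246 306]
```

>>> step_arm --pt "0.003 0.001 -0.001 0" --pt "0.003 0.001 -0.001 0" --pt "0.003 0.001 -0.001 0" --pt "0.003 0.001 -0.001 0" --pt "0.003 0.001 -0.001 0" --pt "0.003 0.001 -0.001 0" --pt "0.003 0.001 -0.001 0" --pt "0.003 0.001 -0.001 0"

```text
t: 7.77
tcp_pos: [0.4742, -0.28, 0.064]
tool_rot: [0.051, 0.706, -0.047, 0.705]
force: [-0.2, 0.2, -1.6]
finger_gap: 0.343
```

Run:
```python
from h import *
for i in range(4):
    to((.4727,-.2791,.0635),-7.8); optics.snapshot("top")
```

```text
t 7.77 tcp [ 0.4742 -0.28    0.064 ] toolyaw -7.92 down [-2.0e-04  6.1e-03 -1.0e+00] shift [ 0.0005  0.0007 -0.0017] turn -0.0021 F [-0.19  0.16 -1.57] gap 0.0293 q6 -0.606
t 7.82 tcp [ 0.4743 -0.28    0.064 ] toolyaw -7.92 down [-1.0e-04  6.1e-03 -1.0e+00] shift [ 0.0005  0.0007 -0.0017] turn -0.0021 F [ 0.12  0.06 -0.71] gap 0.0298 q6 -0.605
t 7.87 tcp [ 0.4742 -0.28    0.064 ] toolyaw -7.92 down [-2.0e-04  6.1e-03 -1.0e+00] shift [ 0.0005  0.0007 -0.0016] turn -0.002 F [-0.53 -0.17 -1.13] gap 0.0291 q6 -0.606
t 7.92 tcp [ 0.4742 -0.28    0.064 ] toolyaw -7.92 down [-2.0e-04  6.1e-03 -1.0e+00] shift [ 0.0005  0.0007 -0.0016] turn -0.0021 F [-0.46  0.11 -0.08] gap 0.0292 q6 -0.606
```

>>> step_arm --pt "0 0.005 -0.002 0" --pt "0 0.01 -0.002 0" --pt "0 0.015 -0.002 0" --pt "0 0.02 -0.002 0" --pt "0 0.025 -0.002 0" --pt "0 0.03 -0.002 0" --pt "0 0.035 -0.002 0" --pt "0 0.038 -0.002 0"

```text
t: 8.63
tcp_pos: [0.4775, -0.2411, 0.0642]
tool_rot: [0.051, 0.706, -0.046, 0.705]
force: [0.8, 0.1, -1.3]
finger_gap: 0.344
```

Run:
```python
from h import *
to((.4727+.122*.04,-.2791+.04,.065),-7.9)
im=cv2.cvtColor(optics.snapshot("side"),cv2.COLOR_RGB2BGR); cv2.imwrite("pics/side6c.png",cv2.resize(im[160:310,190:330],None,fx=4,fy=4,interpolation=cv2.INTER_CUBIC))
im=cv2.cvtColor(optics.snapshot("top"),cv2.COLOR_RGB2BGR); cv2.imwrite("pics/top6c.png",cv2.resize(im[170:290,270:430],None,fx=4.5,fy=4.5,interpolation=cv2.INTER_CUBIC))
```

```text
t 8.63 tcp [ 0.4775 -0.2411  0.0642] toolyaw -7.88 down [-5.0e-04  6.5e-03 -1.0e+00] shift [-0.0007  0.002  -0.0002] turn 0.0003 F [ 0.76  0.11 -1.28] gap 0.0294 q6 -0.547
```

View pics/top6c.png

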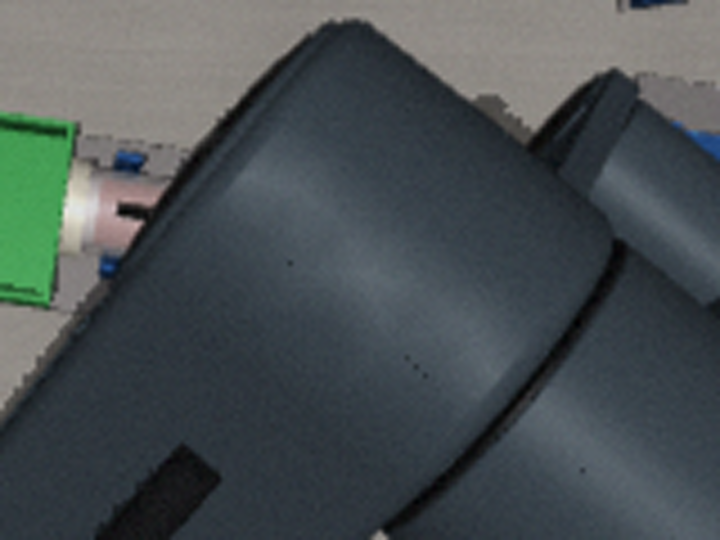

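View pics/side6c.png

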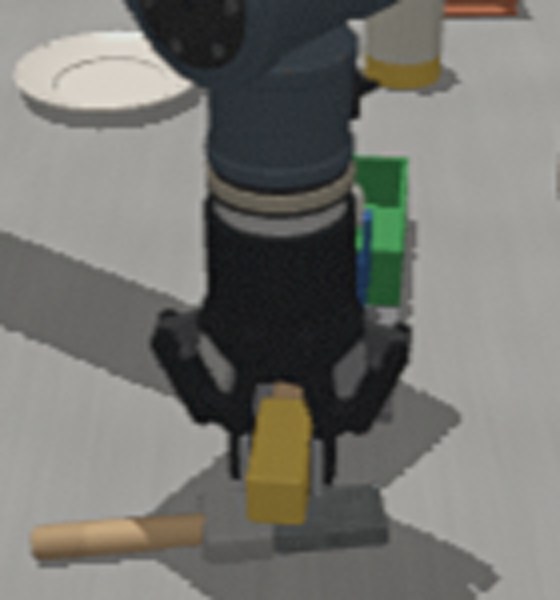

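The cameras can't see the mouth now. The tip should be about 13 mm inside it and the force is about zero, so I'll advance and watch the force.

>>> step_arm --pt "0 0.005 0 0" --pt "0 0.01 0 0" --pt "-0.0005 0.015 0 0" --pt "-0.0005 0.02 0 0" --pt "-0.0005 0.025 0 0" --pt "-0.0005 0.03 -0.0005 0"

```text
t: 9.23
tcp_pos: [0.4826, -0.214, 0.0655]
tool_rot: [0.048, 0.705, -0.047, 0.706]
force: [-3.0, -8.7, -1.2]
finger_gap: 0.344
```

Run:
```python
from h import *
to((.4727+.122*.08,-.2791+.08*.9925,.065),-7.9)
im=cv2.cvtColor(optics.snapshot("wrist"),cv2.COLOR_RGB2BGR); cv2.imwrite("pics/wrist7.png",im)
```

```text
t 9.23 tcp [ 0.4826 -0.214   0.0655] toolyaw -7.7 down [ 2.6e-03  4.0e-04 -1.0e+00] shift [ 0.0005  0.0142 -0.002 ] turn 0.0035 F [-2.98 -8.72 -1.21] gap 0.0294 q6 -0.498
```

View pics/wrist7.png

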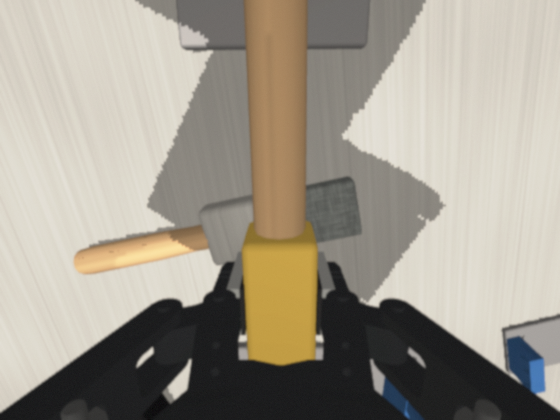

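Force is -8.7 N along the axis with the tip about 40 mm in, so the rod is pushing the stopper. The rod (column 276) is centred over the base (columns 179–369). I'll keep pushing.

>>> step_arm --pt "0 0.006 -0.001 0" --pt "0 0.012 -0.001 0" --pt "0 0.018 -0.002 0" --pt "0 0.024 -0.002 0" --pt "0 0.03 -0.002 0" --pt "0 0.034 -0.002 0" --pt "0 0.036 -0.002 0" --pt "0 0.036 -0.002 0"

```text
t: 9.95
tcp_pos: [0.4868, -0.1793, 0.0662]
tool_rot: [0.046, 0.703, -0.048, 0.708]
force: [-0.6, -6.2, -1.4]
finger_gap: 0.341
```

Run:
```python
from h import *
to((.4955-.122*.074,-.0935-.074*.9925,.065),-7.9)
im=cv2.cvtColor(optics.snapshot("top"),cv2.COLOR_RGB2BGR); cv2.imwrite("pics/top8.png",cv2.resize(im[170:290,210:370],None,fx=4.5,fy=4.5,interpolation=cv2.INTER_CUBIC))
```

```text
t 9.95 tcp [ 0.4868 -0.1793  0.0662] toolyaw -7.63 down [ 0.0058 -0.0033 -1.    ] shift [ 0.0012  0.0122 -0.002 ] turn 0.0047 F [-0.57 -6.23 -1.36] gap 0.0291 q6 -0.436
```

View pics/top8.png

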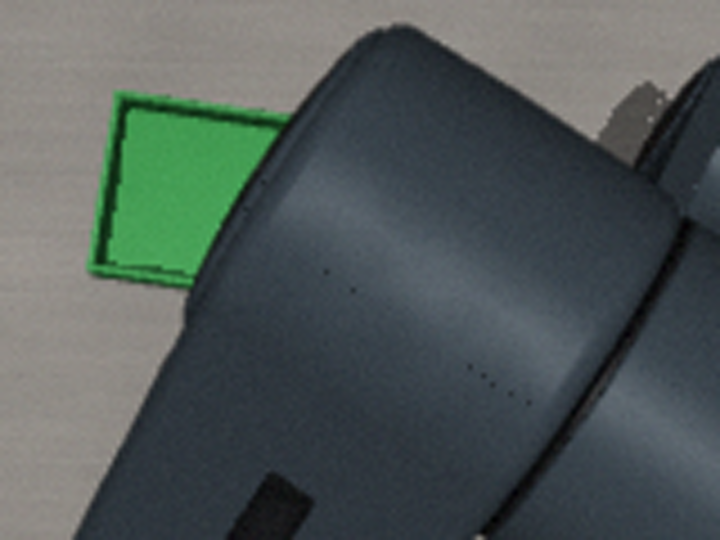

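>>> step_arm --pt "0 0.005 -0.001 0" --pt "0 0.01 -0.002 0" --pt "0 0.015 -0.002 0" --pt "0 0.019 -0.002 0" --pt "0 0.021 -0.002 0" --pt "0 0.021 -0.002 0"

```text
t: 10.5
tcp_pos: [0.4872, -0.1571, 0.066]
tool_rot: [0.046, 0.704, -0.048, 0.707]
force: [-0.1, -0.4, -1.2]
finger_gap: 0.345
```

Run:
```python
from h import *
to((.4955-.122*.062,-.0935-.062*.9925,.065),-7.9)
for n,b in (("top",(170,290,210,370)),("side",(160,310,190,330))):
    im=cv2.cvtColor(optics.snapshot(n),cv2.COLOR_RGB2BGR); cv2.imwrite(f"pics/{n}9.png",cv2.resize(im[b[0]:b[1],b[2]:b[3]],None,fx=4,fy=4,interpolation=cv2.INTER_CUBIC))
```

```text
t 10.5 tcp [ 0.4872 -0.1571  0.066 ] toolyaw -7.6 down [ 0.0048 -0.0022 -1.    ] shift [0.001  0.0021 0.0004] turn 0.0053 F [-0.1  -0.38 -1.19] gap 0.0295 q6 -0.399
```

View pics/top9.png

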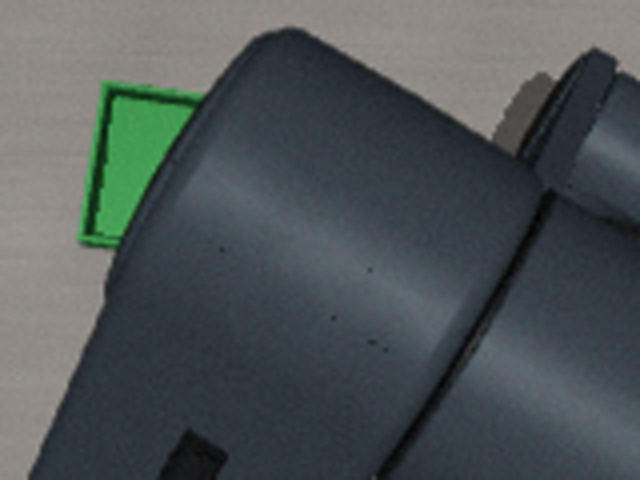

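View pics/side9.png

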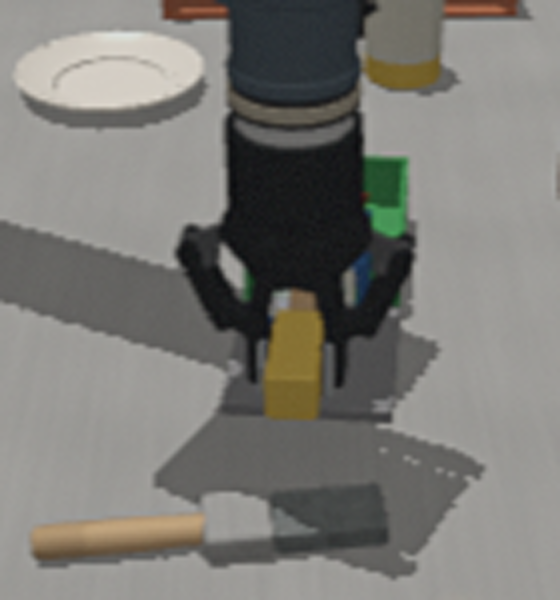

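>>> step_arm --pt "0 0.004 0 0" --pt "0 0.008 0 0" --pt "0 0.01 0 0" --pt "0 0.01 0 0" --pt "0 0.01 0 0"

```text
t: 11.02
tcp_pos: [0.4888, -0.1475, 0.066]
tool_rot: [0.046, 0.704, -0.048, 0.707]
force: [0.2, -0.3, -1.2]
finger_gap: 0.344
```

>>> step_arm --pt "0 -0.008 0.0 0" --pt "0 -0.018 0 0" --pt "0 -0.03 0 0" --pt "0 -0.042 0.0005 0" --pt "0 -0.056 0.0005 0" --pt "0 -0.07 0.001 0" --pt "0 -0.085 0.001 0" --pt "0 -0.1 0.001 0"

```text
t: 11.68
tcp_pos: [0.4762, -0.2488, 0.0662]
tool_rot: [0.046, 0.704, -0.048, 0.708]
force: [-0.5, 0.0, -1.0]
finger_gap: 0.345
```

Run:
```python
from h import *
to((.4955-.122*.19,-.0935-.19*.9925,.065),-7.9)
for n,b in (("top",(170,290,210,370)),("side",(160,310,190,330))):
    im=cv2.cvtColor(optics.snapshot(n),cv2.COLOR_RGB2BGR); cv2.imwrite(f"pics/{n}10.png",cv2.resize(im[b[0]:b[1],b[2]:b[3]],None,fx=4,fy=4,interpolation=cv2.INTER_CUBIC))
```

```text
t 11.68 tcp [ 0.4762 -0.2488  0.0662] toolyaw -7.63 down [ 0.0054 -0.0029 -1.    ] shift [ 0.0013 -0.0335  0.0005] turn 0.0046 F [-0.47  0.02 -0.99] gap 0.0295 q6 -0.558
```

View pics/top10.png

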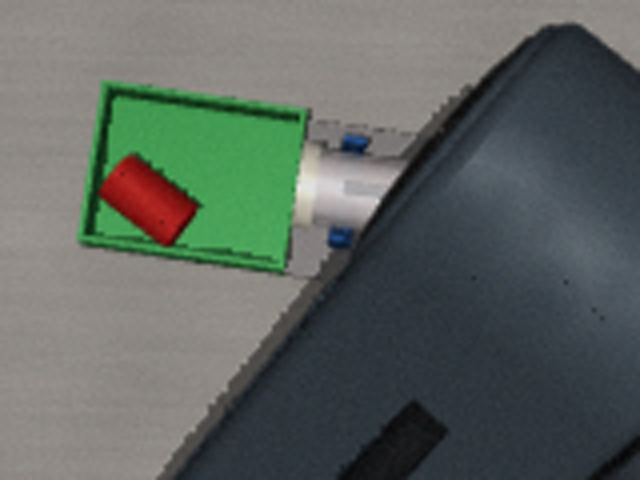

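The red stopper is lying flat in the pan, at crop (150,200). I'll withdraw the rod fully and bring it back to the rest.

>>> step_arm --pt "0 -0.012 0 0" --pt "0 -0.024 0 0" --pt "0 -0.036 0 0" --pt "0 -0.046 0 0" --pt "-0.01 -0.052 0 0" --pt "-0.03 -0.054 0 0" --pt "-0.055 -0.054 0 0" --pt "-0.075 -0.054 0 0"

```text
t: 12.45
tcp_pos: [0.469, -0.3045, 0.1426]
tool_rot: [0.047, 0.703, -0.05, 0.708]
force: [-0.3, -0.6, -0.8]
finger_gap: 0.345
```

Run:
```python
from h import *
to((.4461,-.3516,.13),-98.2)
```

```text
t 12.45 tcp [ 0.469  -0.3045  0.1426] toolyaw -7.81 down [ 0.0073 -0.0048 -1.    ] shift [ 0.0126 -0.0497 -0.0163] turn 1.5776 F [-0.26 -0.59 -0.78] gap 0.0295 q6 -0.642
```

>>> step_arm --pt "0 -0.005 -0.002 0.12" --pt "0 -0.01 -0.004 0.24" --pt "0 -0.016 -0.006 0.36" --pt "0 -0.022 -0.008 0.48" --pt "0 -0.03 -0.01 0.6" --pt "0 -0.038 -0.012 0.72" --pt "0 -0.045 -0.014 0.84" --pt "0 -0.05 -0.016 0.96"

```text
t: 13.12
tcp_pos: [0.446, -0.353, 0.1427]
tool_rot: [0.37, 0.599, -0.37, 0.606]
force: [-0.0, -0.5, -1.7]
finger_gap: 0.347
```

Run:
```python
from h import *
to((.4461,-.3516,.13),-98.2)
```

```text
t 13.12 tcp [ 0.446  -0.353   0.1427] toolyaw -63.16 down [ 0.0073 -0.0051 -1.    ] shift [ 0.0126  0.0006 -0.0013] turn 0.6115 F [-0.04 -0.47 -1.66] gap 0.0296 q6 0.233
```

>>> step_arm --pt "0 0 -0.001 0.12" --pt "0 0 -0.001 0.24" --pt "0 0 -0.001 0.36" --pt "0 0 -0.001 0.48" --pt "0 0 -0.001 0.58" --pt "0 0 -0.001 0.6115" --pt "0 0 -0.001 0.6115" --pt "0 0 -0.001 0.6115"

```text
t: 13.78
tcp_pos: [0.4453, -0.3523, 0.1426]
tool_rot: [0.535, 0.46, -0.533, 0.466]
force: [-0.3, -0.8, -0.8]
finger_gap: 0.344
```

Run:
```python
from h import *
import pickle
to((.4461,-.3516,.09),-98.2)
c=cam("wrist"); im=cv2.cvtColor(optics.snapshot("wrist"),cv2.COLOR_RGB2BGR); cv2.imwrite("pics/wrist11.png",im); pickle.dump(c,open("w11.pkl","wb"))
```

```text
t 13.78 tcp [ 0.4453 -0.3523  0.1426] toolyaw -98.15 down [ 0.0071 -0.0048 -1.    ] shift [ 0.0526  0.0003 -0.001 ] turn 0.0009 F [-0.29 -0.83 -0.81] gap 0.0294 q6 0.844
```

View pics/wrist11.png

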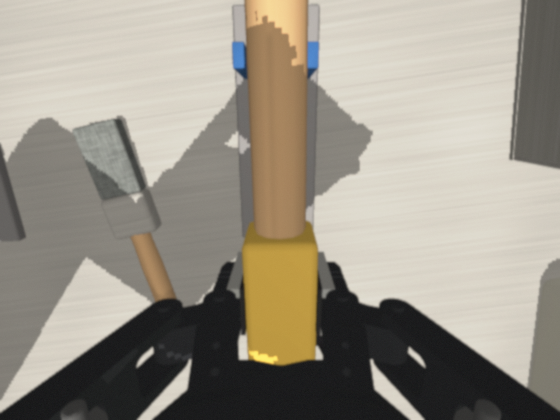

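The rod sits centred between the rest's cheeks (233–319) and hasn't slipped in the grip. I'll lower it.

>>> step_arm --pt "0.015 0 -0.001 0" --pt "0.03 0 -0.001 0" --pt "0.045 0 -0.001 0" --pt "0.06 0 -0.001 0" --pt "0.072 0 -0.001 0" --pt "0.078 0 -0.001 0" --pt "0.08 0 -0.001 0" --pt "0.08 0 -0.001 0"

```text
t: 14.5
tcp_pos: [0.446, -0.3516, 0.0623]
tool_rot: [0.535, 0.461, -0.533, 0.466]
force: [-0.0, -0.9, -0.5]
finger_gap: 0.349
```

Run:
```python
from h import *
to((.4461,-.3516,.0385),-98.2)
im=cv2.cvtColor(optics.snapshot("side"),cv2.COLOR_RGB2BGR); cv2.imwrite("pics/side12.png",cv2.resize(im[260:380,200:350],None,fx=4.5,fy=4.5,interpolation=cv2.INTER_CUBIC))
```

```text
t 14.5 tcp [ 0.446  -0.3516  0.0623] toolyaw -98.13 down [ 0.0067 -0.0043 -1.    ] shift [ 0.0238 -0.0001 -0.0001] turn 0.0011 F [-0.01 -0.94 -0.49] gap 0.0298 q6 0.845
```

View pics/side12.png

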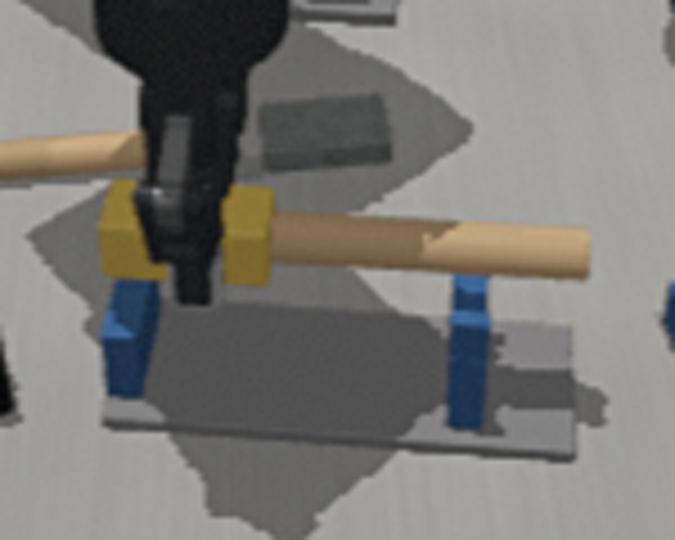

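The rod is level above both supports, so I'll finish lowering slowly.

>>> step_arm --pt "0.004 0 0 0" --pt "0.008 0 0 0" --pt "0.012 0 0 0" --pt "0.016 0 0 0" --pt "0.019 0 0 0" --pt "0.021 0 0 0" --pt "0.022 0 0 0" --pt "0.022 0 0 0"

```text
t: 15.22
tcp_pos: [0.4463, -0.3519, 0.0405]
tool_rot: [0.535, 0.46, -0.533, 0.466]
force: [-0.0, -0.0, -0.5]
finger_gap: 0.345
```

Run:
```python
from h import *
to((.4461,-.3516,.0385),-98.2)
```

```text
t 15.22 tcp [ 0.4463 -0.3519  0.0405] toolyaw -98.14 down [ 0.0071 -0.0048 -1.    ] shift [ 0.002  -0.0003 -0.0003] turn 0.0011 F [-0.03 -0.02 -0.48] gap 0.0294 q6 0.845
```

>>> step_arm --pt "0.0005 0 0 0" --pt "0.001 0 0 0" --pt "0.0015 0 0 0" --pt "0.002 0 0 0" --pt "0.002 0 0 0"

```text
t: 15.63
tcp_pos: [0.4464, -0.352, 0.0386]
tool_rot: [0.535, 0.46, -0.533, 0.466]
force: [-1.2, 0.7, -0.8]
finger_gap: 0.346
```

Run:
```python
from h import *
to((.4461,-.3516,.0385),-98.2)
```

```text
t 15.63 tcp [ 0.4464 -0.352   0.0386] toolyaw -98.14 down [ 0.0072 -0.0049 -1.    ] shift [ 0.0001 -0.0003 -0.0003] turn 0.0011 F [-1.15  0.67 -0.8 ] gap 0.0295 q6 0.844
```

>>> step_arm --pt "0.0005 0 0 0" --pt "0.001 0 0 0" --pt "0.0015 0 0 0" --pt "0.0015 0 0 0" --pt "0.0015 0 0 0"

```text
t: 16.05
tcp_pos: [0.4465, -0.352, 0.0384]
tool_rot: [0.535, 0.46, -0.533, 0.466]
force: [-1.0, 1.8, 8.7]
finger_gap: 0.343
```

Run:
```python
from h import *
to((.4461,-.3516,.0385),-98.2)
im=cv2.cvtColor(optics.snapshot("side"),cv2.COLOR_RGB2BGR); cv2.imwrite("pics/side13.png",cv2.resize(im[260:380,200:350],None,fx=4.5,fy=4.5,interpolation=cv2.INTER_CUBIC))
```

```text
t 16.05 tcp [ 0.4465 -0.352   0.0384] toolyaw -98.13 down [ 0.0074 -0.0052 -1.    ] shift [-0.0001 -0.0004 -0.0003] turn 0.0012 F [-0.96  1.84  8.69] gap 0.0293 q6 0.845
```

View pics/side13.png

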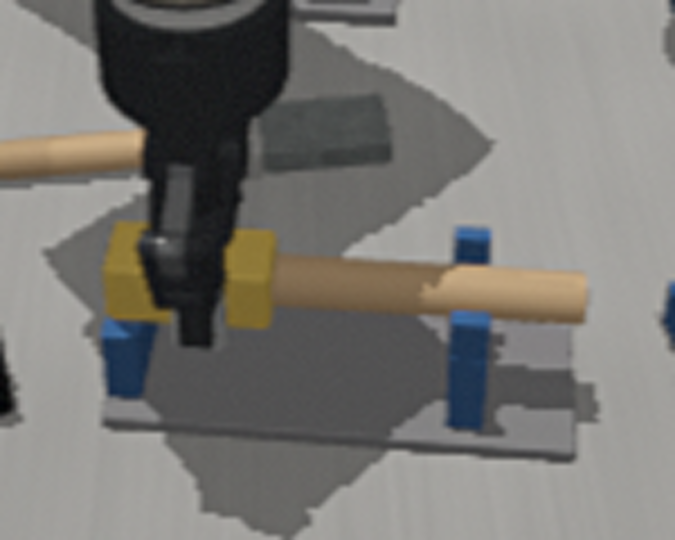

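The rod is down on both supports with 8.7 N of contact. Release.

>>> step_arm --pt "0 0 0 0" --pt "0 0 0 0" --pt "0 0 0 0" --pt "0 0 0 0" --pt "0 0 0 0" --pt "0 0 0 0" --jaw 0.085

```text
t: 16.6
tcp_pos: [0.4465, -0.352, 0.0382]
tool_rot: [0.535, 0.46, -0.533, 0.466]
force: [0.1, -0.4, -0.1]
finger_gap: 0.996
```

>>> step_arm --pt "-0.01 0 0 0" --pt "-0.025 0 0 0" --pt "-0.045 0 0 0" --pt "-0.07 0 0 0" --pt "-0.1 0 0 0" --pt "-0.125 0 0 0" --pt "-0.14 0 0 0" --pt "-0.14 0 0 0"

```text
t: 17.27
tcp_pos: [0.4471, -0.353, 0.1827]
tool_rot: [0.535, 0.457, -0.533, 0.469]
force: [0.5, -0.2, -0.3]
finger_gap: 0.994
```

>>> step_arm --pt "-0.01 -0.035 0.02 0" --pt "-0.02 -0.07 0.04 0" --pt "-0.02 -0.105 0.06 0" --pt "-0.02 -0.14 0.08 0" --pt "-0.02 -0.17 0.1 0" --pt "-0.02 -0.2 0.12 0" --pt "-0.02 -0.21 0.14 0" --pt "-0.02 -0.21 0.14 0"

```text
t: 17.93
tcp_pos: [0.2162, -0.4653, 0.2007]
tool_rot: [-0.535, -0.455, 0.535, -0.469]
force: [-0.1, 0.6, -0.3]
finger_gap: 0.995
```

Run:
```python
from h import *
to((.4461,-.3516,.2),-98.2)
for n in ("top","side"):
    im=cv2.cvtColor(optics.snapshot(n),cv2.COLOR_RGB2BGR); cv2.imwrite(f"pics/{n}14.png",im)
im=cv2.imread("pics/side14.png"); cv2.imwrite("pics/side14c.png",cv2.resize(im[190:365,190:340],None,fx=4,fy=3.4,interpolation=cv2.INTER_CUBIC))
a=cv2.imread("pics/top0.png"); b=cv2.imread("pics/top14.png")
for nme,i in (("before",a),("after",b)):
    hsv=cv2.cvtColor(i,cv2.COLOR_BGR2HSV)
    for w,lo,hi in (("handle",(20,150,120),(32,255,255)),("dowel",(10,60,80),(19,255,255))):
        m=cv2.inRange(hsv,lo,hi)[180:270,395:450]; n,l,s,ce=cv2.connectedComponentsWithStats(m); k=1+np.argmax(s[1:,4]); print(nme,w,s[k],ce[k].round(1))
```

```text
t 17.93 tcp [ 0.2162 -0.4653  0.2007] toolyaw -98.42 down [ 0.0124 -0.0145 -0.9998] shift [ 0.0019  0.2108 -0.1461] turn -0.0038 F [-0.15  0.63 -0.27] gap 0.085 q6 0.352
before handle [ 23  51  13  28 284] [28.9 64.5]
before dowel [ 26   4  13  48 377] [31.9 27.7]
after handle [ 23  51  14  28 292] [29.6 64.6]
after dowel [ 26   4  13  48 384] [32.2 27.7]
```

View pics/top14.png

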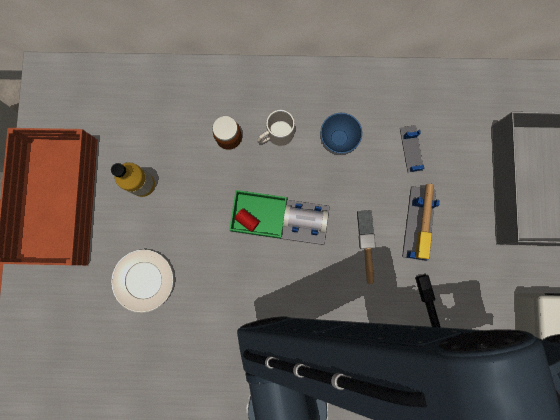

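View pics/side14c.png

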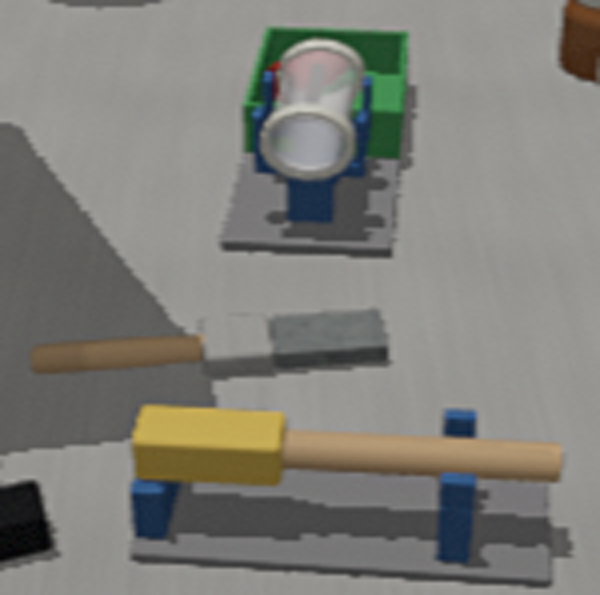

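The stopper is in the pan and the sleeve is empty. The rod lies on its rest within 1 px of where it started, and the brush and dishes haven't moved. I'll let the arm settle and hand in.

>>> step_arm --pt "0 0 0 0" --pt "0 0 0 0" --pt "0 0 0 0" --pt "0 0 0 0"

```text
t: 18.37
tcp_pos: [0.2193, -0.4608, 0.2002]
tool_rot: [0.536, 0.458, -0.533, 0.469]
force: [1.6, -0.2, -0.3]
finger_gap: 0.999
```

```bash
python3 -c "
from station import manip, telemetry
print(telemetry.sense()['qd'].round(3)); print(manip.sign_off())"
```

```text
[-0.003 -0.001 -0.004 -0.002 -0.001 -0.001]
the job is handed in; nothing more can be done
None
```

The job is done and handed in at about 18.4 s of the 58 s allowed. I gripped the rod by its yellow handle and pushed the stopper out of the sleeve's far end into the green pan. Then I withdrew the rod, laid it back on its rest, and moved the gripper clear.

**Last checks:**
- **Stopper:** it lies in the pan and the sleeve is empty. Only the rod touched it.
- **Rod:** in the top view its handle and dowel are within 1 pixel (about 2 mm) of where they lay before, and it rests on both supports.
- **Brush, dishes and bottle:** by eye, they are where they were in the first picture.
- **Forces:** about 9 N was the most I read at the wrist, both while pushing and when setting the rod down.

**Disagreement:** the top and side views differed by about 6 mm on the sleeve's sideways position. I used a wrist-camera measurement that lay between them. The rod entered without contact, but the cameras could not see the mouth during insertion, so I followed that part by force.

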